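# Set the coarse ring of a lamp controller

### The arm

A 6-joint arm with a two-finger parallel gripper is mounted at the origin on the work surface. World frame = base frame: x ahead of the robot, y to its left, z up, the work surface at z = 0. Lengths are in m, angles in degrees, forces in N, time in s.
With the tool pointing down it reaches from about 0.325 to 0.925 m from the base axis. Payload 3.1 kg.
Tool frame: the origin (TCP) lies at the very end of the fingers, on their centre line; the grasp point (between the pads) lies 19 mm behind it; z points along the fingers, y is the line along which they close (so a half turn about z gives the same grasp; the last joint's range is limited). The gripper opens to 85 mm and grips with 20 to 120 N. Pads are 22 mm wide; open, the fingers measure 114 mm over their backs; the gripper's body (76 mm by 85 mm) begins 54 mm behind the grasp point. The pads swing forward as they close: fully open they stand 13 mm farther back than shut.
Start: joints at [-70.141, 12.427, 92.441, -0, 75.132, -6.429], TCP at [0.277, -0.56, 0.231] pointing down, gripper open.
Joint ranges: [-157.48, 157.48], [-44.54, 120.13], [17.64, 146.25], [-64.5, 244.5], [7.68, 150.69], [-147.95, 147.95]. Speed limits (degrees/s): [159.86, 159.86, 180, 180, 180, 180].

### API

Orientations are given as a 3x3 rotation matrix whose columns are the frame's x, y, z axes.
In Python, from bench import r gives the robot as it stands.
- The arm moves only by the tool jog_arm, never from a script. Its argument "series" is a list of rows, each an object of numbers: "grip": the opening, from 0 (shut) to 1 (fully open); "x", "y", "z": the shift along the tool's x, y, z in mm; "spin": the turn about the tool's z in degrees. A call has 1 to 5 rows; each row is the pose to reach, as a shift and turn from the pose commanded when the call began, along the tool's axes at that moment; what a row does not reach only later rows make up. A row lasts 1/10 s, in which the tool goes at most 50 mm and 8.59 degrees, less where a joint would pass 70% of its speed; a pose out of reach is approached as far as the arm can. A call with a gripper value outside its range is refused whole. The fingers move at their own pace and stop on an object; the grip force is fixed at half the most. Time passes only in rows, so rows that repeat a pose let the fingers close. It gives the time, the measured TCP pose, the force, the opening and the grip force at its end, in the units of the state.
- r.get_state(): the state, without advancing time (a new reading comes with each control period).
- r.read_camera(name): name is "scene" or "top" or "wrist"; returns the picture (384x512x3 uint8, red, green, blue); there is no depth.
- r.camera_params(name): a dict with "mtx" (3x3 intrinsics, pixels), "position" and "orientation" of the camera in the world. Camera axes: x right, y down, z forward; pixel columns grow to the right and rows downward; lengths in m; the calibration is good to about 2 mm. A picture is of the moment at which its call begins: read the wrist's pose just before it. camera_params takes no time and is no camera call; for the wrist camera it gives the pose at the moment of the call.
- r.close_job(): hands the job in; it is judged then, once.
The state is a dict: "t": time; "joint_positions": joint angles; "joint_vel": joint speeds; "joint_efforts": joint torques, N m; "tool_pos": TCP position; "tool_rot": TCP orientation; "ft_force": force on the tool from outside, world axes, zero at the start; "torque": the same for the moment, N m; "opening": finger opening in m; "finger_force": force on a finger pad.
Only numpy, scipy, OpenCV 4.12 (cv2) and the standard library are available. Lean on these libraries where they do the work, as an engineer would, in place of code of your own. Each camera call takes 0.05 s, during which the arm holds its last target. There are 200 camera calls.

### The job

The microscope lamp controller on the bench has two knobs on one axis: a wide ring below and a small knob on top of it. Turn only the wide lower ring until its white line points straight at the long index line on the case, then let go. Leave the small upper knob, and the knob of the stirrer standing nearby, as they are set.

Things in the scene. Friction and masses are not known exactly. Their poses are not given: they have to be found in the camera images.
- coarse_ring (a joint): angle (rad) of the controller's wide black ring about its upright axis: 0 when the white line on its top and side points straight at the long index line (27 x 5 mm, black) on the case's top; grows counterclockwise seen from above. Starts between 0.6 and 1.2, among short scale marks. No stop at the index (range -1.2 to 2.2); light friction, 0.05 N m; stays where it is left
- dial_centre (a point): on the axis of both knobs, level with the ring's top, 28 mm above the flat top of the fixed white case (150 x 150 mm, 62 mm tall). The ring is a plain cylinder 54 mm in diameter, 26 mm high, and can be gripped across at any yaw, the small knob between the fingers; nothing else rises from the case near it. x along the ring's white line, z up
- fine_pointer (a point): outer end of the black line on the top of the small grey upper knob, 11.5 mm from the axis. This knob is 23 mm in diameter and 16 mm high, stands centred on the ring (its top 16 mm above the ring's top), and turns separately from the ring, very easily
- stirrer_pointer (a point): outer end of the white line on the top of the single black knob (28 mm in diameter, 16 mm high, its mark 14 mm from its axis) of the grey magnetic stirrer with a round white plate (170 x 130 mm, 74 mm tall), fixed to the bench near the controller. Not to be turned
There are look-alikes about, which are no part of the job. Leave any pink or red look-alike of the part that bears coarse_ring alone.

How it is judged:
By the outcome, as a careful person would: the job done as asked, in the order asked, and still so for the second after the job is handed in, with the robot touching nothing.
It also fails if it takes over 35 s, if anything falls off the work surface, if the arm or the gripper's body presses on something with over 40 N, if the wrist force passes 120 N, or if a joint passes its speed limit or range.

## Working session

There is one attempt and no reset: what is moved stays moved. The work goes in short steps, Python scripts to look and compute and a tool call to move; the robot and the scene stay as the last step left them, time stands still between calls to the robot, and variables do not carry over. Pictures are saved under pics/ and viewed, at most 10 in all, crops included, and the job is handed in when it is done.

Besides the shell and the picture viewer there is one more tool, called after "Call:" as name([rows], argument=value, ...), one row to a line, values as JSON. jog_arm: Moves the arm, as the interface text tells. Its arguments: {"type":"object","properties":{"series":{"type":"array","items":{"type":"object","properties":{"grip":{"type":"number"},"x":{"type":"number"},"y":{"type":"number"},"z":{"type":"number"},"spin":{"type":"number"}}}}},"required":["series"]}

```bash
mkdir -p pics; python3 - <<'E'
from bench import r
import cv2,numpy as np
np.set_printoptions(precision=4,suppress=True)
for n in ["scene","top"]:
    cv2.imwrite(f"pics/{n}0.png",r.read_camera(n)[:,:,::-1]); print(r.camera_params(n))
print(r.get_state())
E
```

```text
{'mtx': array([[485.9332,   0.    , 257.7469],
       [  0.    , 485.9332, 189.5687],
       [  0.    ,   0.    ,   1.    ]]), 'position': array([1.4821, 0.5581, 0.8829]), 'orientation': array([[-0.5214,  0.4724, -0.7106],
       [ 0.8533,  0.2936, -0.431 ],
       [ 0.005 , -0.831 , -0.5562]])}
{'mtx': array([[387.1304,   0.    , 254.2668],
       [  0.    , 387.1304, 192.3372],
       [  0.    ,   0.    ,   1.    ]]), 'position': array([ 0.412 , -0.0148,  1.0207]), 'orientation': array([[-0.0147, -0.9956,  0.0929],
       [-0.9999,  0.0142, -0.0057],
       [ 0.0043, -0.0929, -0.9957]])}
{'t': 0.1, 'joint_positions': array([-70.1438,  12.4727,  92.5203,   0.001 ,  75.1339,  -6.4293]), 'joint_vel': array([-0.0089, -0.0414, -0.13  , -0.0493,  0.1741,  0.0578]), 'joint_efforts': array([ -0.    , -39.8073, -30.4971,  -0.0001,   0.0042,   0.    ]), 'tool_pos': array([ 0.2765, -0.5597,  0.2301]), 'tool_rot': array([[ 0.8966,  0.4428, -0.0007],
       [ 0.4428, -0.8966,  0.0021],
       [ 0.0003, -0.0022, -1.    ]]), 'ft_force': array([0.2795, 0.1535, 0.2325]), 'torque': array([ 0.0143,  0.0072, -0.0617]), 'finger_force': 0.0, 'opening': 0.08527947279967345}
```

View pics/scene0.png

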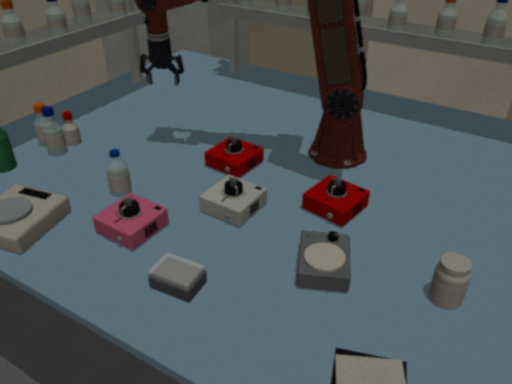

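View pics/top0.png

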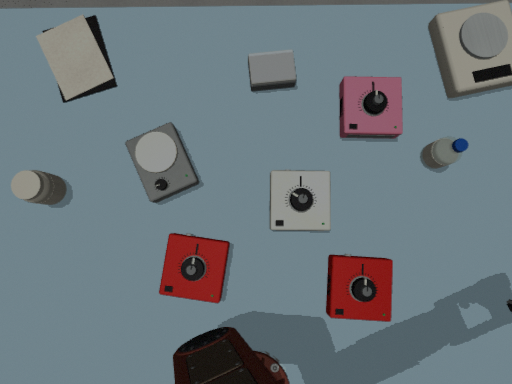

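The top view shows four two-knob controllers: white at (300,200), red at (194,268) and (361,288), and pink at (372,105). The stirrer's knob is at (161,185). The white one fits, because the case is described as white and the red and pink ones are excluded look-alikes. I'll confirm it in an enlarged crop.

```bash
cat > h.py <<'E'
import cv2,numpy as np
from bench import r
np.set_printoptions(precision=4,suppress=True)
def ray(p,uv,z):
    d=p["orientation"]@np.linalg.solve(p["mtx"],[*uv,1]); c=p["position"]
    return c+d*(z-c[2])/d[2]
E
python3 - <<'E'
from h import *
im=cv2.imread("pics/top0.png")[165:240,262:338]
cv2.imwrite("pics/crop1.png",cv2.resize(im,(760,750)[:2] if 0 else (600,592),interpolation=cv2.INTER_CUBIC))
p=r.camera_params("top"); print(ray(p,(301,200),.09))
print(r.camera_params("wrist"))
E
```

```text
[ 0.4786 -0.1325  0.09  ]
{'mtx': array([[322.6371,   0.    , 254.2881],
       [  0.    , 322.6371, 187.4944],
       [  0.    ,   0.    ,   1.    ]]), 'position': array([ 0.3515, -0.5224,  0.3734]), 'orientation': array([[ 0.4434, -0.8471, -0.2929],
       [-0.8963, -0.4198, -0.143 ],
       [-0.0018,  0.3259, -0.9454]])}
```

View pics/crop1.png

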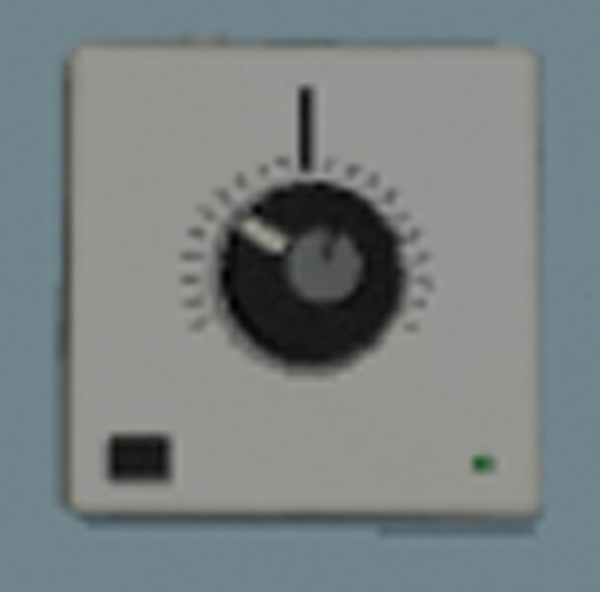

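The crop confirms the white case: long index line pointing up at crop (306,88–170), and a black ring with its white line at (245,222)–(285,247), about 55° counterclockwise of the index. The grey knob is at (325,265). I'll move over it for a closer look.

Call:
jog_arm([
  {"x": 37,"y": -29,"z": 0},
  {"x": 74,"y": -58,"z": 0},
  {"x": 111,"y": -88,"z": 0},
  {"x": 148,"y": -117,"z": 0},
  {"x": 185,"y": -147,"z": 0},
])

```text
schema error: expected keys grip, x, y, z, spin
```

Call:
jog_arm([
  {"x": 37,"y": -29,"z": 0},
  {"x": 74,"y": -58,"z": 0},
  {"x": 111,"y": -88,"z": 10},
  {"x": 148,"y": -117,"z": 20},
  {"x": 185,"y": -147,"z": 30},
])

```text
schema error: expected keys grip, x, y, z, spin
```

Call:
jog_arm([
  {},
  {},
  {},
])

```text
schema error: expected keys grip, x, y, z, spin
```

```bash
cat > look.py <<'E'
from h import *
import sys
def look(n,half=100,z=.09,c=(.4786,-.1325)):
    s=r.get_state();p=r.camera_params("wrist"); im=r.read_camera("wrist")
    q=p["orientation"].T@(np.array([*c,z])-p["position"]); uv=(p["mtx"]@q/q[2])[:2]
    print(s["t"],s["tool_pos"],s["tool_rot"][:,0],s["ft_force"],s["opening"],"uv",uv)
    x0,y0=(np.maximum(uv-half,0)).astype(int)
    cv2.imwrite(f"pics/{n}_full.png",im[:,:,::-1])
    c=im[y0:y0+2*half,x0:x0+2*half,::-1]
    k=600/(2*half)
    cv2.imwrite(f"pics/{n}.png",cv2.resize(c,None,fx=k,fy=k,interpolation=cv2.INTER_CUBIC)); print("origin",x0,y0,"k",k,c.shape)
    np.savez(f"pics/{n}.npz",**p,org=(x0,y0),k=k)
look(sys.argv[1])
E
python3 look.py w1
```

```text
0.1 [ 0.2765 -0.5597  0.2301] [0.8966 0.4428 0.0003] [0.2795 0.1535 0.2325] 0.08527947279967345 uv [-285.4924 -483.4046]
origin 0 0 k 3.0 (200, 200, 3)
```

View pics/w1.png

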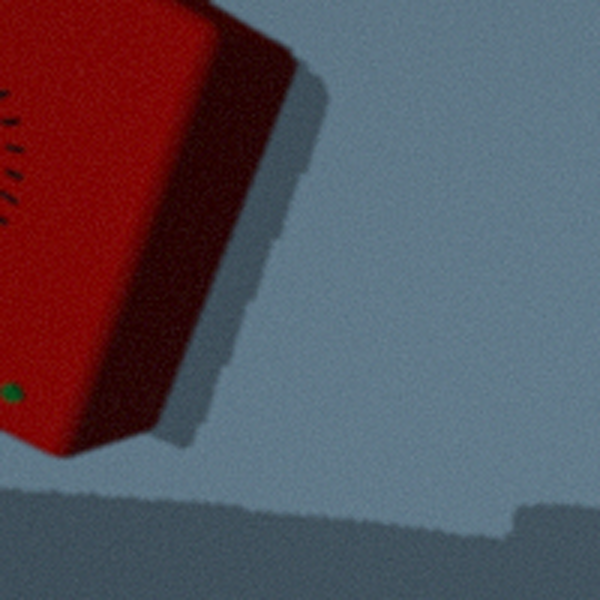

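The moves were refused because every row needs all five keys. That picture shows only the red look-alike's corner from the start pose, so I'll resend with full rows.

Call:
jog_arm([
  {"grip": 1,"x": 37,"y": -29,"z": 0,"spin": 0},
  {"grip": 1,"x": 74,"y": -58,"z": 0,"spin": 0},
  {"grip": 1,"x": 111,"y": -88,"z": 0,"spin": 0},
  {"grip": 1,"x": 148,"y": -117,"z": 0,"spin": 0},
  {"grip": 1,"x": 185,"y": -147,"z": 0,"spin": 0},
])

```text
t: 0.65
tool_pos: [0.3779, -0.3448, 0.231]
tool_rot: [[0.897, 0.442, 0.0], [0.442, -0.897, 0.0], [0.0, -0.0, -1.0]]
ft_force: [0.5, -0.1, 0.2]
opening: 0.0853
finger_force: 0.0
```

Call:
jog_arm([
  {"grip": 1,"x": 37,"y": -29,"z": 0,"spin": 0},
  {"grip": 1,"x": 74,"y": -58,"z": 0,"spin": 0},
  {"grip": 1,"x": 111,"y": -88,"z": 10,"spin": 0},
  {"grip": 1,"x": 148,"y": -117,"z": 20,"spin": 0},
  {"grip": 1,"x": 185,"y": -147,"z": 30,"spin": 0},
])

```text
t: 1.15
tool_pos: [0.4788, -0.1311, 0.201]
tool_rot: [[0.897, 0.443, 0.001], [0.443, -0.897, -0.0], [0.0, 0.001, -1.0]]
ft_force: [0.5, -0.4, 0.6]
opening: 0.0851
finger_force: 0.0
```

Call:
jog_arm([
  {"grip": 1,"x": 0,"y": 0,"z": 0,"spin": 0},
  {"grip": 1,"x": 0,"y": 0,"z": 0,"spin": 0},
  {"grip": 1,"x": 0,"y": 0,"z": 0,"spin": 0},
])

```text
t: 1.45
tool_pos: [0.4782, -0.1337, 0.2014]
tool_rot: [[0.897, 0.442, -0.0], [0.442, -0.897, -0.001], [-0.0, 0.001, -1.0]]
ft_force: [0.3, 0.7, 0.4]
opening: 0.0852
finger_force: 0.0
```

```bash
python3 look.py w2
```

```text
1.45 [ 0.4782 -0.1337  0.2014] [ 0.8968  0.4424 -0.0003] [0.2677 0.6636 0.4022] 0.08524655219591303 uv [253.5775 181.6957]
origin 153 81 k 3.0 (200, 200, 3)
```

View pics/w2.png

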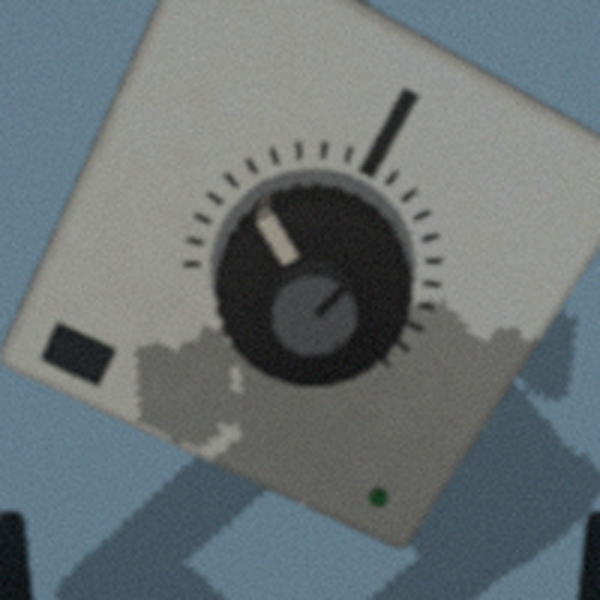

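Wrist crop: ring top spans x 216–413, y 184–386, so its centre is (314,285). The white line runs (263,219)–(292,262), the index (410,92)–(369,172), and the fine knob centre is (314,315) with its pointer end at about (345,290).

```bash
cat > ana.py <<'E'
from h import *
def P(n,c,z):
    d=np.load(f"pics/{n}.npz"); return ray(d,(np.array(c)+.5)/d["k"]-.5+d["org"],z)
def ang(v): return np.degrees(np.arctan2(v[1],v[0]))
def report(n,cen,lin,idx,kc,kp):
    C=P(n,cen,.09); print("centre",C, "knob centre",P(n,kc,.106))
    i=[P(n,q,.062) for q in idx]; l=[P(n,q,.09) for q in lin]
    ai=[ang(i[0]-i[1]),ang(i[0]-C),ang(i[1]-C)]; al=[ang(l[0]-l[1]),ang(l[0]-C),ang(l[1]-C)]
    print("index",np.array(ai),"line",np.array(al),"r",[np.hypot(*(q-C)[:2]) for q in l+i])
    print("fine",ang(P(n,kp,.106)-P(n,kc,.106)))
E
python3 - <<'E'
from ana import *
report("w2",(314,285),[(263,219),(292,262)],[(410,92),(369,172)],(314,315),(345,290))
p=r.camera_params("top");k=7.895
t=lambda c:(np.array(c)+.5)/k-.5+[262,165]
print("top",ray(p,t((312,273)),.09),ray(p,t((325,265)),.106))
# ring axis from case centre, corners crop
print(ray(p,t((305,280)),.062))
E
```

```text
centre [ 0.4847 -0.133   0.09  ] knob centre [ 0.4817 -0.1343  0.106 ]
index [ 0.2592 -3.0215 -5.744 ] line [59.171  62.8922 68.8605] r [np.float64(0.023074641276064196), np.float64(0.00889791090139529), np.float64(0.0562686283917668), np.float64(0.030789876242429196)]
fine -23.22509954924945
top [ 0.4806 -0.1327  0.09  ] [ 0.4818 -0.1347  0.106 ]
[ 0.4805 -0.134   0.062 ]
```

Both cameras put the axis at about (0.482, −0.1345). The ring line is at 59.1° and the index at about 0.2°, so I need about 59° clockwise, which is +spin. Next I centre and descend.

Call:
jog_arm([
  {"grip": 1,"x": 3,"y": 3,"z": 40,"spin": 0},
  {"grip": 1,"x": 3,"y": 3,"z": 80,"spin": 0},
  {"grip": 1,"x": 3,"y": 3,"z": 105,"spin": 0},
  {"grip": 1,"x": 3,"y": 3,"z": 120,"spin": 0},
  {"grip": 1,"x": 3,"y": 3,"z": 120,"spin": 0},
])

```text
t: 2.0
tool_pos: [0.4798, -0.135, 0.0789]
tool_rot: [[0.898, 0.44, -0.005], [0.44, -0.898, 0.002], [-0.004, -0.004, -1.0]]
ft_force: [-0.1, -0.3, -0.2]
opening: 0.0856
finger_force: 0.0
```

Call:
jog_arm([
  {"grip": 1,"x": 0,"y": 0,"z": 5,"spin": 0},
  {"grip": 1,"x": 0,"y": 0,"z": 10,"spin": 0},
  {"grip": 1,"x": 0,"y": 0,"z": 15,"spin": 0},
  {"grip": 1,"x": 0,"y": 0,"z": 16,"spin": 0},
  {"grip": 1,"x": 0,"y": 0,"z": 16,"spin": 0},
])

```text
t: 2.5
tool_pos: [0.4824, -0.1343, 0.0654]
tool_rot: [[0.897, 0.443, 0.0], [0.443, -0.897, -0.0], [0.0, 0.0, -1.0]]
ft_force: [1.2, 0.0, -0.8]
opening: 0.0856
finger_force: 0.0
```

Call:
jog_arm([
  {"grip": 1,"x": 0,"y": 0,"z": 0,"spin": 0},
  {"grip": 1,"x": 0,"y": 0,"z": 0,"spin": 0},
])

```text
t: 2.7
tool_pos: [0.4826, -0.1343, 0.0656]
tool_rot: [[0.896, 0.443, 0.001], [0.443, -0.896, -0.0], [0.0, 0.0, -1.0]]
ft_force: [-0.3, 1.2, 1.2]
opening: 0.0853
finger_force: 0.0
```

Call:
jog_arm([
  {"grip": 0.75,"x": 0,"y": 0,"z": 1,"spin": 0},
  {"grip": 0.7,"x": 0,"y": 0,"z": 1,"spin": 0},
  {"grip": 0.66,"x": 0,"y": 0,"z": 1,"spin": 0},
  {"grip": 0.66,"x": 0,"y": 0,"z": 1,"spin": 0},
  {"grip": 0.66,"x": 0,"y": 0,"z": 1,"spin": 0},
])

```text
t: 3.2
tool_pos: [0.4824, -0.1343, 0.0643]
tool_rot: [[0.897, 0.443, 0.0], [0.443, -0.897, 0.0], [0.0, 0.0, -1.0]]
ft_force: [-1.7, -0.5, -0.4]
opening: 0.0567
finger_force: 0.0
```

Call:
jog_arm([
  {"grip": 0.5,"x": 0,"y": 0,"z": 0,"spin": 0},
  {"grip": 0.5,"x": 0,"y": 0,"z": 0,"spin": 0},
  {"grip": 0.5,"x": 0,"y": 0,"z": 0,"spin": 0},
  {"grip": 0.5,"x": 0,"y": 0,"z": 0,"spin": 0},
])

```text
t: 3.6
tool_pos: [0.4824, -0.1343, 0.0648]
tool_rot: [[0.897, 0.443, -0.0], [0.443, -0.897, -0.0], [-0.0, -0.0, -1.0]]
ft_force: [-1.8, 1.4, 5.6]
opening: 0.0524
finger_force: 62.5
```

Gripped well, with low side force. Turning the ring now.

Call:
jog_arm([
  {"grip": 0.5,"x": 0,"y": 0,"z": 0,"spin": 4},
  {"grip": 0.5,"x": 0,"y": 0,"z": 0,"spin": 8},
  {"grip": 0.5,"x": 0,"y": 0,"z": 0,"spin": 12},
  {"grip": 0.5,"x": 0,"y": 0,"z": 0,"spin": 16},
  {"grip": 0.5,"x": 0,"y": 0,"z": 0,"spin": 20},
])

```text
t: 4.1
tool_pos: [0.4825, -0.1345, 0.0648]
tool_rot: [[0.994, 0.107, 0.0], [0.107, -0.994, -0.0], [-0.0, 0.0, -1.0]]
ft_force: [-1.7, -1.0, 5.8]
opening: 0.0521
finger_force: 62.6
```

Call:
jog_arm([
  {"grip": 0.5,"x": 0,"y": 0,"z": 0,"spin": 4},
  {"grip": 0.5,"x": 0,"y": 0,"z": 0,"spin": 8},
  {"grip": 0.5,"x": 0,"y": 0,"z": 0,"spin": 12},
  {"grip": 0.5,"x": 0,"y": 0,"z": 0,"spin": 16},
  {"grip": 0.5,"x": 0,"y": 0,"z": 0,"spin": 20},
])

```text
t: 4.6
tool_pos: [0.4825, -0.1347, 0.0647]
tool_rot: [[0.971, -0.239, -0.0], [-0.239, -0.971, -0.001], [0.0, 0.001, -1.0]]
ft_force: [-2.2, -1.3, 5.1]
opening: 0.0523
finger_force: 62.7
```

Call:
jog_arm([
  {"grip": 0.5,"x": 0,"y": 0,"z": 0,"spin": 4},
  {"grip": 0.5,"x": 0,"y": 0,"z": 0,"spin": 8},
  {"grip": 0.5,"x": 0,"y": 0,"z": 0,"spin": 12},
  {"grip": 0.5,"x": 0,"y": 0,"z": 0,"spin": 16},
  {"grip": 0.5,"x": 0,"y": 0,"z": 0,"spin": 19},
])

```text
t: 5.1
tool_pos: [0.4824, -0.1348, 0.0648]
tool_rot: [[0.84, -0.542, -0.0], [-0.542, -0.84, -0.001], [0.0, 0.001, -1.0]]
ft_force: [-1.6, -1.3, 4.9]
opening: 0.052
finger_force: 62.7
```

Call:
jog_arm([
  {"grip": 0.5,"x": 0,"y": 0,"z": 0,"spin": 0},
  {"grip": 0.5,"x": 0,"y": 0,"z": 0,"spin": 0},
  {"grip": 0.5,"x": 0,"y": 0,"z": 0,"spin": 0},
])

```text
t: 5.4
tool_pos: [0.4824, -0.1349, 0.0648]
tool_rot: [[0.842, -0.54, -0.0], [-0.54, -0.842, -0.001], [0.0, 0.001, -1.0]]
ft_force: [-3.0, -1.9, 5.2]
opening: 0.0525
finger_force: 62.8
```

```bash
sed -i 's/c=(.4786,-.1325)/c=(.482,-.1345)/' look.py; python3 look.py w3
```

```text
5.4 [ 0.4824 -0.1349  0.0648] [ 0.8417 -0.54    0.0005] [-3.027  -1.8517  5.1575] 0.052512605880072505 uv [253.901  282.5646]
origin 153 182 k 3.0 (200, 200, 3)
```

View pics/w3.png

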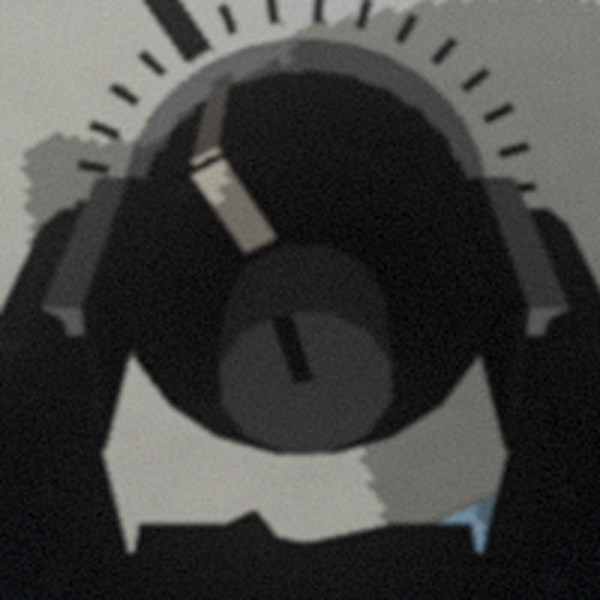

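Held view: line centreline (208,165)–(261,248), index about (165,0)–(195,54), fine pointer (283,318) about its knob centre (306,382).

```bash
python3 - <<'E'
from ana import *
report("w3",(306,262),[(208,165),(261,248)],[(165,0),(195,54)],(306,382),(283,318))
i=[P("w3",q,.062) for q in [(165,0),(195,54)]];l=[P("w3",q,.09) for q in [(208,165),(261,248)]]
print(i,l)
d=np.load("pics/w3.npz");im=cv2.imread("pics/w3_full.png")
x,y=d["org"]; c=im[y-60:y+60,x+20:x+140]
cv2.imwrite("pics/w3c.png",cv2.resize(c,None,fx=5,fy=5,interpolation=cv2.INTER_CUBIC)); print(x+20,y-60)
np.savez("pics/w3c.npz",**{k:d[k] for k in("mtx","position","orientation")},org=(x+20,y-60),k=5.)
E
```

```text
centre [ 0.4875 -0.1384  0.09  ] knob centre [ 0.4814 -0.1344  0.106 ]
index [-6.938   4.1171  8.2155] line [-4.3051  8.4444 37.492 ] r [np.float64(0.020300809377760572), np.float64(0.006721948448739664), np.float64(0.03724483126579385), np.float64(0.027320741735769847)]
fine -16.15021300020073
[array([ 0.5247, -0.1357,  0.062 ]), array([ 0.5146, -0.1345,  0.062 ])] [array([ 0.5076, -0.1354,  0.09  ]), array([ 0.4929, -0.1343,  0.09  ])]
173 122
```

View pics/w3c.png

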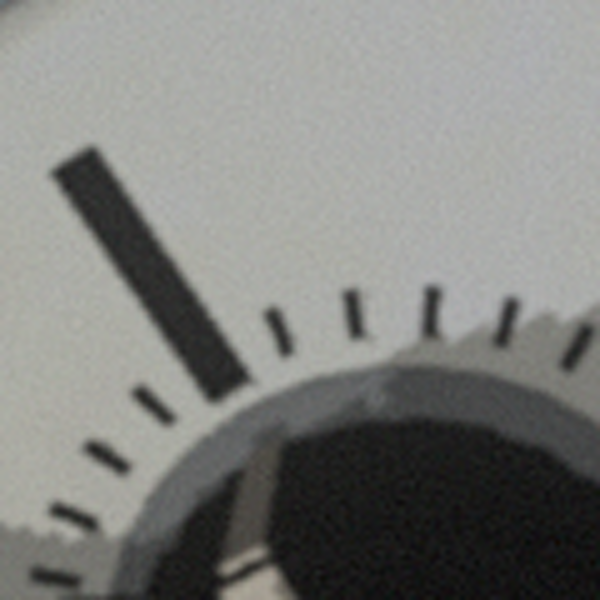

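Index centreline in this crop: (76,161) to (230,389).

```bash
python3 - <<'E'
from ana import *
i=[P("w3c",q,.062) for q in [(76,161),(230,389)]];l=[P("w3",q,.09) for q in [(208,166),(261,247)]]
print(i,l,"idx",ang(i[0]-i[1]),"line",ang(l[0]-l[1]), "len",np.linalg.norm(i[0]-i[1]))
K=P("w3",(306,382),.106)
for C in (K,np.array([.4820,-.1345,0]),np.array([.4824,-.1349,0])):
  print([ang(q-C) for q in i+l])
E
```

```text
[array([ 0.5407, -0.1359,  0.062 ]), array([ 0.5144, -0.135 ,  0.062 ])] [array([ 0.5075, -0.1354,  0.09  ]), array([ 0.493 , -0.1344,  0.09  ])] idx -1.920019893668317 line -3.692011011730328 len 0.0262555787227657
[np.float64(-1.3841728553249741), np.float64(-0.9588755662278903), np.float64(-2.0403792161277634), np.float64(0.020755983394691913)]
[np.float64(-1.3269333114837891), np.float64(-0.8467943961297411), np.float64(-1.925304083340464), np.float64(0.4093780560057662)]
[np.float64(-0.9428771732096372), np.float64(-0.14186523054358663), np.float64(-1.0426015934876631), np.float64(2.587941785062516)]
```

Line and index agree within about 1°. I'll release, rise, and check from above.

Call:
jog_arm([
  {"grip": 0.75,"x": 0,"y": 0,"z": 0,"spin": 0},
  {"grip": 1,"x": 0,"y": 0,"z": 0,"spin": 0},
  {"grip": 1,"x": 0,"y": 0,"z": 0,"spin": 0},
  {"grip": 1,"x": 0,"y": 0,"z": 0,"spin": 0},
  {"grip": 1,"x": 0,"y": 0,"z": 0,"spin": 0},
])

```text
t: 5.95
tool_pos: [0.4824, -0.1342, 0.0642]
tool_rot: [[0.841, -0.54, 0.0], [-0.54, -0.841, 0.0], [0.0, -0.0, -1.0]]
ft_force: [-0.3, 0.3, -0.3]
opening: 0.0854
finger_force: 0.0
```

Call:
jog_arm([
  {"grip": 1,"x": 0,"y": 0,"z": -10,"spin": 0},
  {"grip": 1,"x": 0,"y": 0,"z": -30,"spin": 0},
  {"grip": 1,"x": 0,"y": 0,"z": -60,"spin": 0},
  {"grip": 1,"x": 0,"y": 0,"z": -80,"spin": 0},
  {"grip": 1,"x": 0,"y": 0,"z": -90,"spin": 0},
])

```text
t: 6.45
tool_pos: [0.484, -0.1349, 0.1575]
tool_rot: [[0.841, -0.54, 0.005], [-0.54, -0.841, -0.002], [0.005, -0.001, -1.0]]
ft_force: [-0.0, 0.2, -0.4]
opening: 0.0852
finger_force: 0.0
```

Call:
jog_arm([
  {"grip": 1,"x": 0,"y": 0,"z": 0,"spin": -8},
  {"grip": 1,"x": 0,"y": 0,"z": 0,"spin": -16},
  {"grip": 1,"x": 0,"y": 0,"z": 0,"spin": -24},
  {"grip": 1,"x": 0,"y": 0,"z": 0,"spin": -32},
  {"grip": 1,"x": 0,"y": 0,"z": 0,"spin": -32},
])

```text
t: 6.95
tool_pos: [0.482, -0.1341, 0.154]
tool_rot: [[1.0, -0.013, -0.001], [-0.013, -1.0, 0.0], [-0.001, -0.0, -1.0]]
ft_force: [-0.0, -0.2, -0.4]
opening: 0.0853
finger_force: 0.0
```

Call:
jog_arm([
  {"grip": 1,"x": 0,"y": 0,"z": 0,"spin": 0},
  {"grip": 1,"x": 0,"y": 0,"z": 0,"spin": 0},
  {"grip": 1,"x": 0,"y": 0,"z": 0,"spin": 0},
])

```text
t: 7.25
tool_pos: [0.4823, -0.1343, 0.1542]
tool_rot: [[1.0, -0.014, -0.0], [-0.014, -1.0, 0.0], [-0.0, -0.0, -1.0]]
ft_force: [0.6, 0.2, 0.3]
opening: 0.0855
finger_force: 0.0
```

```bash
sed -i 's/half=100/half=75/' look.py; python3 look.py w4
```

```text
7.25 [ 0.4823 -0.1343  0.1542] [ 0.9999 -0.0137 -0.0002] [0.623  0.2322 0.2532] 0.08545239224152991 uv [254.883  204.2441]
origin 179 129 k 4.0 (150, 150, 3)
```

View pics/w4.png

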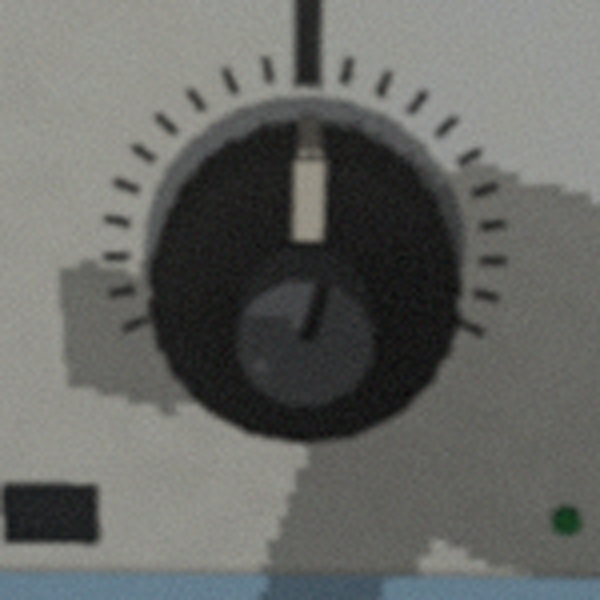

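The line (310,157)–(308,242) sits under the index (x about 308). The fine pointer ends at (320,285) about (306,342). I'll measure the lines sub-pixel and compare the fine angle.

```bash
python3 - <<'E'
from ana import *
g=cv2.imread("pics/w4_full.png",0).astype(float); d=np.load("pics/w4.npz"); print(d["org"])
def cent(v,u0,u1,bright):
    row=g[v,u0:u1]; b=np.median(np.r_[row[:4],row[-4:]]); w=(row-b) if bright else (b-row)
    w=np.clip(w-.25*w.max(),0,None); return (w*np.arange(u0,u1)).sum()/w.sum()
def fit(vs,bright,z):
    q=np.array([ray(d,(cent(v,245,268,bright),v),z) for v in vs])
    s,o=np.polyfit(q[:,0],q[:,1],1); a=np.degrees(np.arctan(s)); m=q.mean(0)
    print("dir",a,"mean",m,"y at axis",s*.482+o,"ends",q[0,0],q[-1,0]); return q
i=fit(range(115,148),False,.062); l=fit(range(171,188),True,.09)
for y in (-.1340,-.1345,-.135): print(y,ang(i.mean(0)-[.482,y,0]),ang(l.mean(0)-[.482,y,0]))
c=P("w4",(306,342),.106);print("knob",c,"fine",ang(P("w4",(322,285),.106)-c))
# edges of ring top row for centre
E
```

```text
[179 129]
dir -1.164935192446193 mean [ 0.528  -0.1357  0.062 ] y at axis -0.13473175792226197 ends 0.5395473688068805 0.5162983971433182
dir -1.8533119830313234 mean [ 0.5003 -0.1353  0.09  ] y at axis -0.13471725024838951 ends 0.5059251831072722 0.4946217180708621
-0.134 -2.0747009956006695 -4.092263653253376
-0.1345 -1.4531560692565038 -2.53238780558305
-0.135 -0.8312688820704406 -0.968747371786357
knob [ 0.4816 -0.1346  0.106 ] fine -15.155417398496741
```

The ring is within about 0.7° of the index. The fine knob readings (−23° and −15°) came from rough pixels, so I'll compare rectified views from before and after.

```bash
python3 - <<'E'
from ana import *
def rect(d,img,c=(.4818,-.1345),z=.106,S=300,R=.015):
    xs=np.array([[c[0]+a*R,c[1]+b*R,z] for a,b in((1,1),(1,-1),(-1,-1),(-1,1))])
    q=(xs-d["position"])@d["orientation"]; uv=(q@d["mtx"].T); uv=uv[:,:2]/uv[:,2:]
    H=cv2.getPerspectiveTransform(uv.astype(np.float32),np.float32([[0,0],[S,0],[S,S],[0,S]]))
    return cv2.normalize(cv2.warpPerspective(img,H,(S,S),flags=cv2.INTER_CUBIC),None,0,255,cv2.NORM_MINMAX)
ims=[]
for n in("w2","w3","w4"): ims.append(rect(np.load(f"pics/{n}.npz"),cv2.imread(f"pics/{n}_full.png",0)))
t=r.camera_params("top"); 
a=rect(t,cv2.imread("pics/top0.png",0)); b=rect(t,r.read_camera("top")[:,:,::-1].mean(2).astype(np.uint8))
cv2.imwrite("pics/rect.png",cv2.resize(np.vstack([np.hstack([ims[0],ims[2]]),np.hstack([a,b])]),(600,600)))
E
```

```text
(no output)
```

View pics/rect.png

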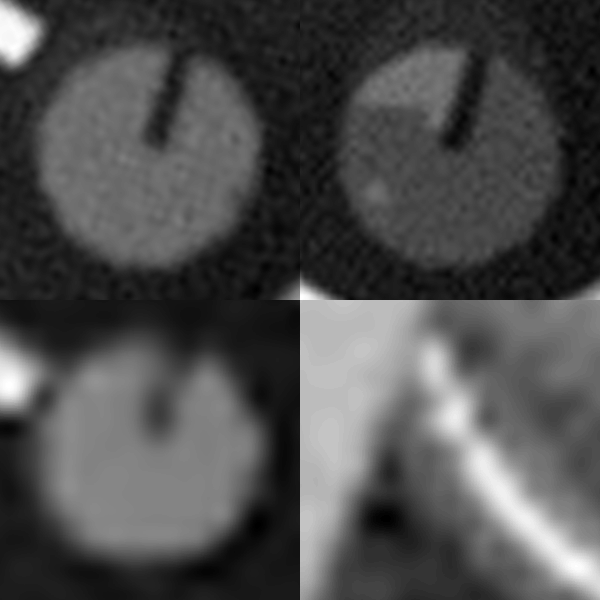

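The rectified pointer lies at about 16° both before (155,140→178,60) and after (453,140→477,60), so the fine knob did not move. The bottom-right panel is just the arm blocking the top camera. Handing in.

```bash
python3 -c "
from bench import r
print(r.close_job())"
```

```text
the job is handed in; nothing more can be done
None
```

I turned the wide ring about 59° until its white line sat within about 1° of the index line and let go. The upper knob reads unchanged, the arm never went near the stirrer, and the job was handed in after about 7 s of the 35 s.

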